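# Prop up the tilting drilling board on its sprung leg

### The job

Set the tilting drilling board up at its working angle for drilling the neck heel: tip the board right back past upright until it stays open by itself, then swing the sprung prop leg under it up past its over-centre point until it locks standing. Last, bring the board back and let it down gently - never drop it - so that it rests on the leg, and leave everything else on the bench where it is.

Things in the scene. Friction and masses are not known exactly. Their poses are not given: they have to be found in the camera images.
- jig: Fixed base of the tilting board: base plate 304 x 260 x 12 mm with two side rails along x (tops 52 mm above the bench, inner faces at y = +-91 mm): an open tray, floor at 12 mm, covered by the board. Origin: on the bench top, under the middle of the tray (240 mm long). x points level from the board's free edge to its hinge; y along the hinge; z up.
- board (a joint): Angle of the hinged plywood board (238 x 210 x 12 mm, about 0.5 kg): 0 = lying level on the tray, growing as the free edge rises. A free hinge: it falls shut from below upright (1.57); beyond about 1.65 it falls back by itself to its stop at 1.85 and stays there. Resting on the locked leg it reads about 0.53.
- board_hinge (a point): Middle of the hinge axis, at jig x = 120 mm, 54 mm above the bench; the board's underside plane passes through it. Axes are the board's: x from free edge to hinge, y along the hinge, z out of the board's top.
- board_tongue (a point): Centre of the hand tongue: a plywood tab 40 mm wide (along the hinge), 12 thick, 40 long, in the board's plane at the middle of its free edge; 264 mm from the hinge axis, 6 mm above the underside plane. Shut: at jig x = -144 mm, 60 mm above the bench, only the 12 mm base plate under it. Pinched across its width from above it turns between the fingers as the board swings. Axes as board_hinge.
- leg (a joint): Angle of the prop leg: 0 = folded flat in the tray, pointing to the hinge (reached only with the board open), growing as its tip swings up and away from the hinge. Two tension springs pull it back to 0 below about 1.15, and on to its stop beyond that. It locks at the stop at 1.69, just past upright, leaning away from the hinge. Swinging it takes less than 5 N at leg_grip.
- leg_pivot (a point): Pivot of the leg, at jig x = -50 mm, y = 0, 34 mm above the bench, in a steel bracket; the springs lie either side of the leg, out to y = +-26 mm, up to 35 mm along the leg from here.
- leg_grip (a point): Point on the middle of the leg, 98 mm from its pivot, to pinch from above across the leg's 20 mm width (along the hinge). The leg is a flat steel bar 20 wide, 12 thick, with a rubber roller (20 in diameter, 18 wide) centred 117 mm from the pivot. Folded, this point is 34 mm above the bench, 22 mm above the tray floor. x points from pivot to tip, y along the hinge.
- neck_blank: Dark wooden neck blank with a square heel block, 335 x 58 x 60 mm, lying on the bench at the right; origin on its underside. Bystander.
- test_block: Brown wooden block 85 x 60 x 32 mm with rows of drilled holes, beside the jig; origin at the centre of its underside. Bystander.
- try_square: Try square, dark wooden stock 110 x 26 x 16 mm and steel blade reaching 165 mm to the side, lying at the left; origin under the middle of the stock. Bystander.
- f_clamp: Steel F-clamp 280 mm long with a wooden handle, lying flat at the left; origin at bench height under the middle of its bar. Bystander.
- glue_bottle: White glue bottle, 60 mm in diameter, 170 mm tall, standing at the right; origin at the centre of its underside. Bystander.
- pencil: Flat carpenter's pencil 160 x 15 x 8 mm, lying beside the jig; origin at the centre of its underside. Bystander.
- offcut: Pale wooden offcut 110 x 50 x 45 mm at the left rear; origin at the centre of its underside. Bystander.

How it is judged (in metres and radians):
On the way, in this order (a step that is already met when the one before it is completed fails the run):
1. the board has been tipped back past upright and stays open on its stop (value of joint board above 1.7 rad), for 0.3 s.
2. the prop leg has gone over centre and stands locked at its stop (value of joint leg above 1.6 rad), for 0.3 s.
At the end, for the whole second after the job is handed in: The leg stands locked at its stop (over 1.6 rad) and the board rests on it, still, at 0.48 to 0.58 rad; the robot lets go of both (value of joint leg above 1.6 rad and value of joint board between 0.48 and 0.58 rad and velocity of joint board between -0.05 and 0.05 rad/s); the robot touches nothing.
It fails at once if the board is dropped (it falls faster than 3 rad/s, a free fall of about 2 cm at its edge) (velocity of joint board below -3 rad/s).
It fails at once if a bystander is pushed more than 30 mm from its place (distance of any of neck_blank, test_block, try_square, f_clamp, glue_bottle, pencil, offcut from where it was at the start of the episode above 0.03 m).
It also fails if it takes over 70 s, if anything falls off the work surface, if the arm or the gripper's body presses on something with over 40 N, if the wrist force passes 120 N, or if a joint passes its speed limit or range.

### The arm

A 6-joint arm with a two-finger parallel gripper is mounted at the origin on the work surface. World frame = base frame: x ahead of the robot, y to its left, z up, the work surface at z = 0. Lengths are in mm, angles in rad, forces in N, time in s.
With the tool pointing down it reaches from about 350 to 775 mm from the base axis. Payload 7.3 kg.
Tool frame: the origin (TCP) lies midway between the tips of the shut fingers; the grasp point (between the pads) lies 19 mm behind it (grasp_offset is the z of the grasp point in the tool frame, in mm); z points along the fingers, y is the direction in which the jaws open and shut (so a half turn about z gives the same grasp; the last joint's range is limited). The gripper opens to 92 mm and grips with 3 to 60 N. Pads are 19 mm wide; open, the fingers measure 130 mm over their backs; the gripper's body (75 mm by 190 mm) begins 47 mm behind the grasp point.
Start: joints at [-1.32, 0.342, 1.524, -0, 1.275, -0.146], TCP at [202.92, -484.219, 226.741] pointing down, gripper open.
Joint ranges: [-2.53, 2.53], [-0.77, 2.02], [0.04, 2.7], [-1, 4.14], [0.28, 2.66], [-3.11, 3.11]. Speed limits (rad/s): [2.57, 2.57, 3.14, 3.14, 3.14, 3.14].

### API

Orientations are given as [roll, pitch, yaw] about the fixed x, y, z axes, in that order (R = Rz(yaw) Ry(pitch) Rx(roll)).
In Python, from plant import get_obs, capture, camera_model, close_job, boxes_of, regions_of, place_of, grasp_offset gives the robot as it stands. The module is installed in compiled form; this text tells all that it offers.
- The arm moves only by the tool send_rows, never from a script. Its argument "targets" is a list that holds one entry, the list of rows, each a list of 7 numbers: the turn, a rotation vector about the tool's x, y, z in degrees, then the shift along the tool's x, y, z in mm, then the closure, from -1 (fully open) to 1 (shut). A call has 1 to 5 rows; each row is the pose to reach, as a shift and turn from the pose commanded when the call began, along the tool's axes at that moment; what a row does not reach only later rows make up. A row lasts 1/12 s, in which the tool goes at most 41.7 mm and 7.16 degrees, less where a joint would pass 70% of its speed; a pose out of reach is approached as far as the arm can. A call with a gripper value outside its range is refused whole. The fingers move at their own pace and stop on an object; the grip force is fixed at half the most. Time passes only in rows, so rows that repeat a pose let the fingers close. It gives the time, the measured TCP pose, the force and the opening at its end, in the units of the state.
- get_obs(): the state, without advancing time (a new reading comes with each control period).
- capture(name): name is "scene" or "top"; returns the picture (480x640x3 uint8, red, green, blue); there is no depth.
- camera_model(name): a dict with "K" (3x3 intrinsics, pixels), "world_to_cam" (4x4, takes a point from world to camera coordinates). Camera axes: x right, y up, looking along -z (the intrinsics and any distortion apply to the point x, -y, -z); pixel columns grow to the right and rows downward; lengths in mm; the calibration is good to about 2 mm. A picture is of the moment at which its call begins. camera_model takes no time and is no camera call.
- close_job(): hands the job in, once; it reports no verdict.
Trained networks look in the newest picture that a camera, given by its name, has taken for a name from the list of things; names that differ only in an ending like _2 or _b are one class to them, and where a whole thing is asked for, a point or a joint stands for the part that bears it (a point fixed in the world has none). Each returns a list of dicts, best first, with "conf" (0 to 1); they miss things now and then, are a little off and sometimes report something else, mostly with a low value. They report only what shows in the picture. A call takes as long as a camera call.
- boxes_of(label, camera): "location" ([row, column] in pixels, amid what is visible of it).
- regions_of(label, camera): "region" (480x640 bool, what is visible of it) and "location" ([row, column] in pixels, amid what is visible of it).
- place_of(label, camera): "location" ([row, column] in pixels: a listed point, or the origin of a listed thing).
The state is a dict: "time": time; "joint_positions": joint angles; "dq": joint speeds; "tau": joint torques, N m; "tool_pos": TCP position; "tcp_rot": TCP orientation; "contact_force": force on the tool from outside, world axes, zero at the start; "moment": the same for the moment, N m; "grip_width": finger opening in mm.
Only numpy, scipy, OpenCV 4.12 (cv2) and the standard library are available. Lean on these libraries where they do the work, as an engineer would, in place of code of your own. Each camera call takes 0.05 s, during which the arm holds its last target.

## Working session

There is one attempt and no reset: what is moved stays moved. The work goes in short steps, Python scripts to look and compute and a tool call to move; the robot and the scene stay as the last step left them, time stands still between calls to the robot, and variables do not carry over. Pictures are saved under pics/ and viewed, and the job is handed in when it is done.

Besides the shell and the picture viewer there is one more tool, called after "Request:" in YAML: its name, and indented under it one key for each argument. send_rows: Moves the arm, as the interface text tells. Its arguments: {"type":"object","properties":{"targets":{"type":"array","items":{"type":"array","items":{"type":"array","items":{"type":"number"}}}}},"required":["targets"]}

```bash
ls; mkdir -p pics; python3 - <<'E'
from plant import *
import cv2
for n in("scene","top"):
    im=capture(n); cv2.imwrite(f"pics/{n}0.png",im[:,:,::-1])
    m=camera_model(n); print(n,m)
    for l in("board_hinge","board_tongue","jig","leg_pivot"):
        print(l,[(d["location"],round(d["conf"],2)) for d in place_of(l,n)][:3])
print(get_obs(), grasp_offset)
E
```

```text
pics
scene {'K': array([[539.4455799 ,   0.        , 320.08505936],
       [  0.        , 539.4455799 , 241.56182788],
       [  0.        ,   0.        ,   1.        ]]), 'world_to_cam': array([[ 4.66154073e-01,  8.84694038e-01,  4.10350719e-03,
        -2.75690373e+02],
       [-7.60922794e-01,  3.98562948e-01,  5.12000077e-01,
         4.02390334e+02],
       [ 4.51327909e-01, -2.41793373e-01,  8.58975601e-01,
        -1.51547469e+03],
       [ 0.00000000e+00,  0.00000000e+00,  0.00000000e+00,
         1.00000000e+00]])}
board_hinge [([212.2, 366.1], 0.56)]
board_tongue [([271.0, 277.6], 0.91), ([207.9, 277.0], 0.18)]
jig [([247.5, 326.4], 0.7)]
leg_pivot []
top {'K': array([[460.49752974,   0.        , 322.10806513],
       [  0.        , 460.49752974, 240.96171949],
       [  0.        ,   0.        ,   1.        ]]), 'world_to_cam': array([[-9.67380130e-03, -9.99818081e-01, -1.64384515e-02,
         2.16878936e+01],
       [ 9.94147045e-01, -1.13852980e-02,  1.07433832e-01,
        -5.95055734e+02],
       [-1.07601445e-01, -1.53029445e-02,  9.94076330e-01,
        -1.24658422e
[... 178 characters left out ...]
.2, 315.6], 0.61)]
leg_pivot []
{'time': 0.5, 'joint_positions': array([-1.31996095e+00,  3.42014722e-01,  1.52413895e+00, -5.29473485e-06,
        1.27537884e+00, -1.45970489e-01]), 'dq': array([ 0.00156821, -0.00306376, -0.00035078, -0.00030724, -0.00223982,
       -0.00054577]), 'tau': array([-8.16470329e-04, -4.30813515e+01, -2.44312370e+01,  7.17709330e-02,
        4.90317272e-02, -3.02951469e-05]), 'tool_pos': array([ 202.93416601, -484.20066052,  226.71924108]), 'tcp_rot': array([3.14153389e+00, 1.37594827e-05, 3.96807409e-01]), 'contact_force': array([-0.44532991,  0.66440768,  0.69491905]), 'moment': array([0.03762072, 0.02786558, 0.01126896]), 'grip_width': 91.61675347531288} -18.8
```

View pics/scene0.png

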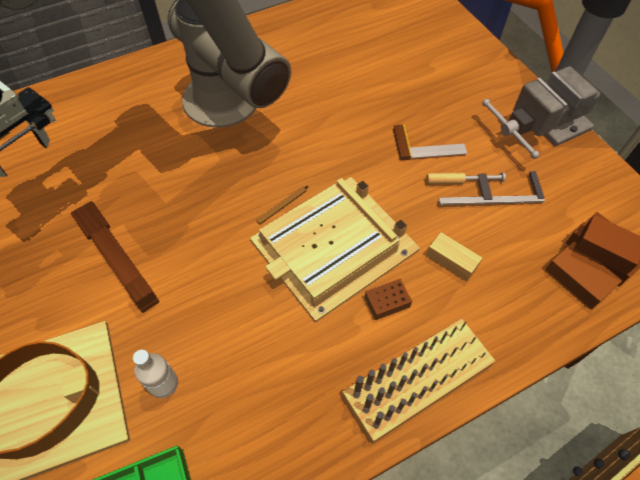

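View pics/top0.png

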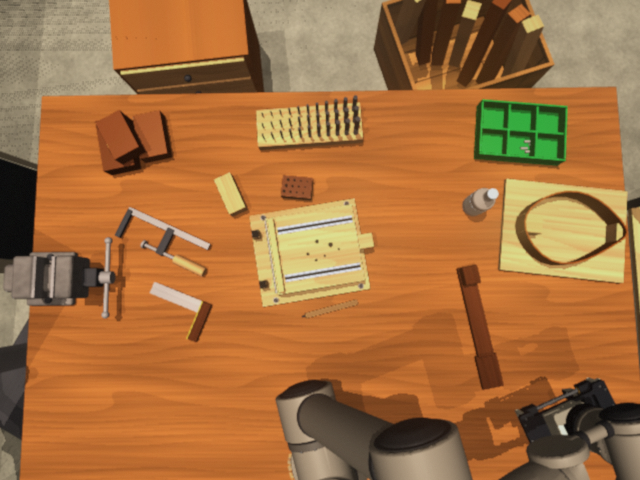

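```bash
cat > h.py <<'E'
import numpy as np, cv2
from plant import *
from scipy.optimize import least_squares
from scipy.spatial.transform import Rotation as R
def proj(n,P):
    m=camera_model(n);P=np.atleast_2d(P)
    c=(m["world_to_cam"]@np.c_[P,np.ones(len(P))].T).T[:,:3]
    return np.c_[m["K"][1,2]-m["K"][1,1]*c[:,1]/-c[:,2], m["K"][0,2]+m["K"][0,0]*c[:,0]/-c[:,2]]
def j2w(p,P):
    P=np.atleast_2d(P).astype(float);c,s=np.cos(p[2]),np.sin(p[2])
    return np.c_[p[0]+c*P[:,0]-s*P[:,1],p[1]+s*P[:,0]+c*P[:,1],P[:,2]]
def view(n,name,c=None,z=1,pts=None):
    im=capture(n)[:,:,::-1].copy()
    if pts is not None:
        for r,q in pts: cv2.circle(im,(int(round(q)),int(round(r))),1,(255,0,255),-1)
    if c: im=im[c[0]:c[1],c[2]:c[3]]
    im=cv2.resize(im,None,fx=z,fy=z,interpolation=cv2.INTER_CUBIC)
    cv2.imwrite(f"pics/{name}.png",im)
E
python3 - <<'E'
from h import *
J={"board_hinge":(120,0,54),"board_tongue":(-144,0,60),"jig":(0,0,0)}
ob=[("scene","board_hinge",(212.2,366.1)),("scene","board_tongue",(271,277.6)),("scene","jig",(247.5,326.4)),
("top","board_hinge",(254.9,271.9)),("top","board_tongue",(241.1,365.3)),("top","jig",(250.2,315.6))]
f=lambda p:np.concatenate([proj(n,j2w(p,J[l]))[0]-o for n,l,o in ob])
s=least_squares(f,[550,0,1.5],x_scale=[10,10,.1]);print(s.x,s.fun.round(1))
p=s.x
# hull: base corners, board corners
C=[(x,y,12) for x in(-152,152) for y in(-130,130)]+[(x,y,66) for x in(-118,120) for y in(-105,105)]+[(-164,y,66) for y in(-20,20)]+[(x,y,12) for x in np.linspace(-152,152,25) for y in(-130,130)]
view("top","t1",(180,320,230,390),4,proj("top",j2w(p,C)))
view("scene","s1",(160,330,230,430),4,proj("scene",j2w(p,C)))
E
```

```text
[570.00931756  32.8272938    1.73787242] [-1.4  3.2 -0.7 -1.4  1.8  1.8  2.3  0.4 -1.3  2.6  0.9  0.6]
```

View pics/t1.png

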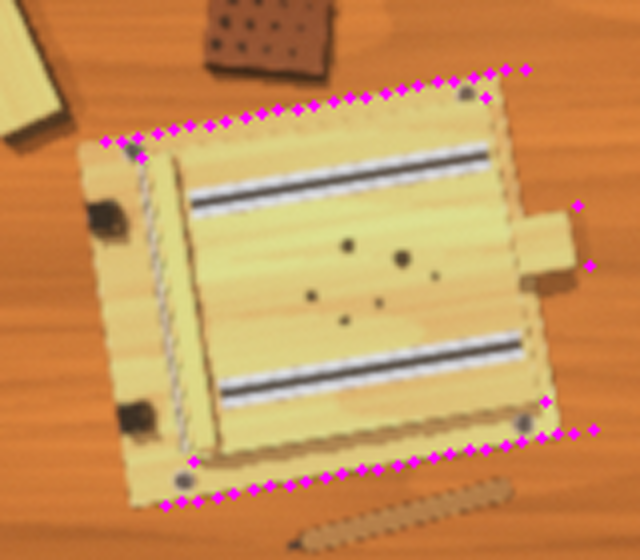

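View pics/s1.png

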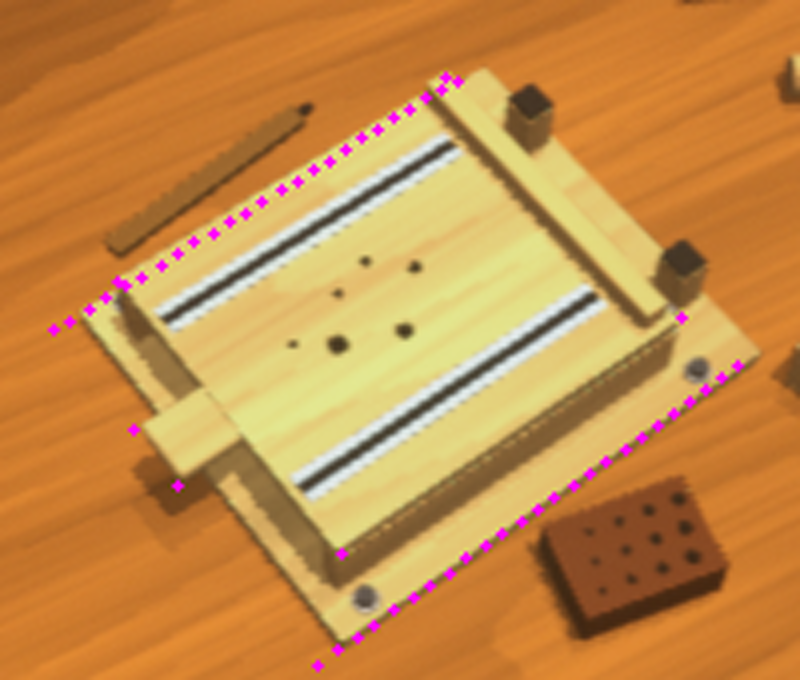

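```bash
python3 - <<'E'
from h import *
# (cam, jig pt, isbase, crop px)
O=[("top",(-164,-20,66),0,(568,212)),("top",(-164,20,66),0,(577,265)),
("scene",(-164,20,66),0,(145,428)),("scene",(-164,-20,66),0,(184,478)),
("scene",(-118,-105,66),0,(340,551)),("scene",(-118,105,66),0,(122,288)),("top",(-118,105,66),0,(543,402)),
("top",(152,-130,12),1,(78,145)),("top",(152,130,12),1,(130,507)),("top",(-152,130,12),1,(558,425)),("top",(-152,-130,12),1,(500,80)),
("scene",(-152,130,12),1,(82,315)),("scene",(-152,-130,12),1,(340,642)),("scene",(152,-130,12),1,(760,352)),("scene",(152,130,12),1,(487,70))]
off={"top":(180,230),"scene":(160,230)}
def f(p):
    r=[]
    for n,P,b,(x,y) in O:
        P=np.array(P,float); P[0]+=b*p[3]
        q=np.array([y/4-.375+off[n][0],x/4-.375+off[n][1]])
        r.append(proj(n,j2w(p,P))[0]-q)
    return np.concatenate(r)
s=least_squares(f,[570,32,1.73,10],x_scale=[10,10,.1,10],loss="soft_l1");p=s.x
print(s.x,f(s.x).reshape(-1,2).round(1))
print("tongue",j2w(p,(-144,0,60)),"hinge",j2w(p,(120,0,54)),"pivot",j2w(p,(-50,0,34)),"grip",j2w(p,(48,0,34)))
E
```

```text
[570.30042359  36.9360207    1.72779544  15.19864258] [[-1.1  1. ]
 [ 0.2  1.4]
 [-0.4 -1.3]
 [ 0.3 -0.6]
 [-0.5  1.4]
 [-2.8  0.4]
 [-0.  -1.4]
 [-0.3  0.1]
 [ 0.1  1. ]
 [ 2.4  1.6]
 [-1.9 -0.1]
 [-0.5 -0.1]
 [ 0.6  1.4]
 [ 0.2  1.3]
 [-0.8 -0. ]]
tongue [[ 592.81553505 -105.29291362   60.        ]] hinge [[551.53783071 155.46013263  54.        ]] pivot [[578.11817062 -12.44902594  34.        ]] grip [[562.79538644  84.34566547  34.        ]]
```

```bash
cat >> h.py <<'E'
P=np.array([570.3,36.94,1.7278])
import json,os
def Rjig(tilt=0): # tool x=jig x, y=-jig y, z down ; tilt about jig y(world axis jig-y) 
    return R.from_euler("z",P[2])*R.from_euler("y",tilt)*R.from_euler("x",np.pi)
def cur():
    o=get_obs(); return o["tool_pos"],R.from_euler("xyz",o["tcp_rot"])
def load():
    d=json.load(open("cmd.json")); return np.array(d[0]),R.from_quat(d[1])
def save(p,r): json.dump([list(p),list(r.as_quat())],open("cmd.json","w"))
def rows(start,targets,dec=0):
    """targets: list of (pos,R,clos); prints rows, saves last as cmd"""
    p0,r0=start; out=[]
    for p,r,c in targets:
        s=np.round(r0.inv().apply(np.array(p)-p0),dec); t=np.round((r0.inv()*r).as_rotvec(degrees=True),dec)
        out.append([*(t+0.),*(s+0.),c])
    lp,lr=p0+r0.apply(out[-1][3:6]),r0*R.from_rotvec(out[-1][:3],degrees=True)
    save(lp,lr); print(out); return lp,lr
def line(start,pos,rot,n,c):
    p0,r0=start; dv=(r0.inv()*rot).as_rotvec()
    return [(p0+(np.array(pos)-p0)*k/n, r0*R.from_rotvec(dv*k/n),c) for k in range(1,n+1)]
E
python3 - <<'E'
from h import *
st=cur()
T=line(st,j2w(P,(-150,0,180))[0],Rjig(),15,-1)
for i in range(0,15,5): st=rows(st,T[i:i+5])
E
```

```text
[[np.float64(0.0), np.float64(0.0), np.float64(-5.0), np.float64(34.0), np.float64(-13.0), np.float64(3.0), -1], [np.float64(0.0), np.float64(0.0), np.float64(-10.0), np.float64(67.0), np.float64(-26.0), np.float64(6.0), -1], [np.float64(0.0), np.float64(0.0), np.float64(-15.0), np.float64(101.0), np.float64(-39.0), np.float64(9.0), -1], [np.float64(0.0), np.float64(0.0), np.float64(-20.0), np.float64(135.0), np.float64(-51.0), np.float64(12.0), -1], [np.float64(0.0), np.float64(0.0), np.float64(-25.0), np.float64(168.0), np.float64(-64.0), np.float64(16.0), -1]]
[[np.float64(0.0), np.float64(0.0), np.float64(-6.0), np.float64(36.0), np.float64(2.0), np.float64(3.0), -1], [np.float64(0.0), np.float64(0.0), np.float64(-11.0), np.float64(72.0), np.float64(5.0), np.float64(6.0), -1], [np.float64(0.0), np.float64(0.0), np.float64(-16.0), np.float64(108.0), np.float64(7.0), np.float64(9.0), -1], [np.float64(0.0), np.float64(0.0), np.float64(-21.0), np.float64(144.0), np.float64(10.0), np.float64(12.0), -1], [np.float64(0.0), np.float64(0.0), np.float64(-26.0), np.float64(180.0), np.float64(13.0), np.float64(15.0), -1]]
[[np.float64(0.0), np.float64(0.0), np.float64(-5.0), np.float64(31.0), np.float64(18.0), np.float64(3.0), -1], [np.float64(0.0), np.float64(0.0), np.float64(-10.0), np.float64(62.0), np.float64(36.0), np.float64(6.0), -1], [np.float64(0.0), np.float64(0.0), np.float64(-15.0), np.float64(94.0), np.float64(54.0), np.float64(10.0), -1], [np.float64(0.0), np.float64(0.0), np.float64(-20.0), np.float64(125.0), np.float64(72.0), np.float64(13.0), -1], [np.float64(0.0), np.float64(0.0), np.float64(-25.0), np.float64(156.0), np.float64(90.0), np.float64(16.0), -1]]
```

Request:
send_rows:
  targets:
    - [[0,0,-5,34,-13,3,-1],[0,0,-10,67,-26,6,-1],[0,0,-15,101,-39,9,-1],[0,0,-20,135,-51,12,-1],[0,0,-25,168,-64,16,-1]]

```text
time: 1.02
tool_pos: [334.2, -359.2, 210.9]
tcp_rot: [3.141, 0.0, 0.837]
contact_force: [0.5, 0.1, -0.4]
grip_width: 92.0
```

Request:
send_rows:
  targets:
    - [[0,0,-6,36,2,3,-1],[0,0,-11,72,5,6,-1],[0,0,-16,108,7,9,-1],[0,0,-21,144,10,12,-1],[0,0,-26,180,13,15,-1]]

```text
time: 1.43
tool_pos: [464.9, -234.4, 195.8]
tcp_rot: [3.141, 0.0, 1.291]
contact_force: [0.1, -1.4, 0.4]
grip_width: 91.8
```

Request:
send_rows:
  targets:
    - [[0,0,-5,31,18,3,-1],[0,0,-10,62,36,6,-1],[0,0,-15,94,54,10,-1],[0,0,-20,125,72,13,-1],[0,0,-25,156,90,16,-1]]

```text
time: 1.85
tool_pos: [595.0, -109.7, 179.5]
tcp_rot: [3.142, 0.0, 1.728]
contact_force: [1.5, -0.1, 0.6]
grip_width: 91.6
```

```bash
sed -i 's/out.append(\[\*(t+0.),\*(s+0.),c\])/out.append([float(v) for v in (*(t+0.),*(s+0.),c)])/' h.py; sed -i 's/; print(out); return/; print(str(out).replace(".0","")); return/' h.py; python3 - <<'E'
from h import *
print(cur()[0],cur()[1].as_euler("xyz"),load()[0],load()[1].as_euler("xyz"))
st=load()
g=j2w(P,[(-150,y,z) for y in (-20,20) for z in(54,66)])
view("scene","s2",(160,330,200,400),4); view("top","t2",(160,310,290,490),4)
for n in("scene","top"):print([(d["location"],d["conf"]) for d in place_of("board_tongue",n)], proj(n,j2w(P,(-144,0,60))))
T=line(st,j2w(P,(-150,0,42))[0],Rjig(),5,-1); rows(st,T)
E
```

```text
[ 594.99832987 -109.69088101  179.54085988] [3.14159218e+00 1.53780999e-04 1.72779123e+00] [ 593.9225264  -111.23849627  179.74128309] [3.14155516e+00 7.68644777e-05 1.72325312e+00]
[([267.1, 278.5], 0.63)] [[269.17665882 277.58582582]]
[([240.9, 364.2], 0.61)] [[240.24833698 366.43428634]]
[[0, 0, 0, 0, 0, 28, -1], [0, 0, 0, 0, 0, 55, -1], [0, 0, 0, 0, 0, 83, -1], [0, 0, 0, 0, 0, 110, -1], [0, 0, 0, 0, 0, 138, -1]]
```

View pics/s2.png

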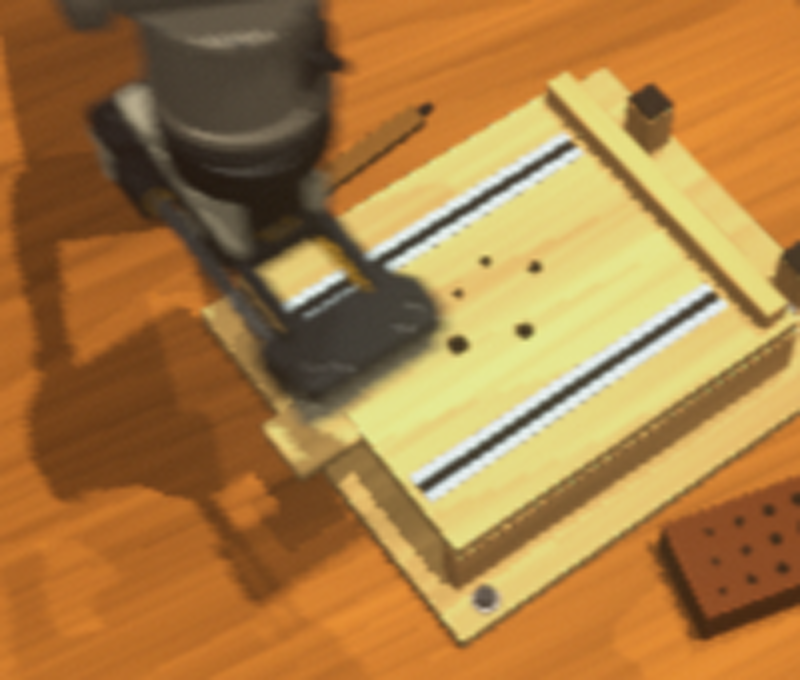

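View pics/t2.png

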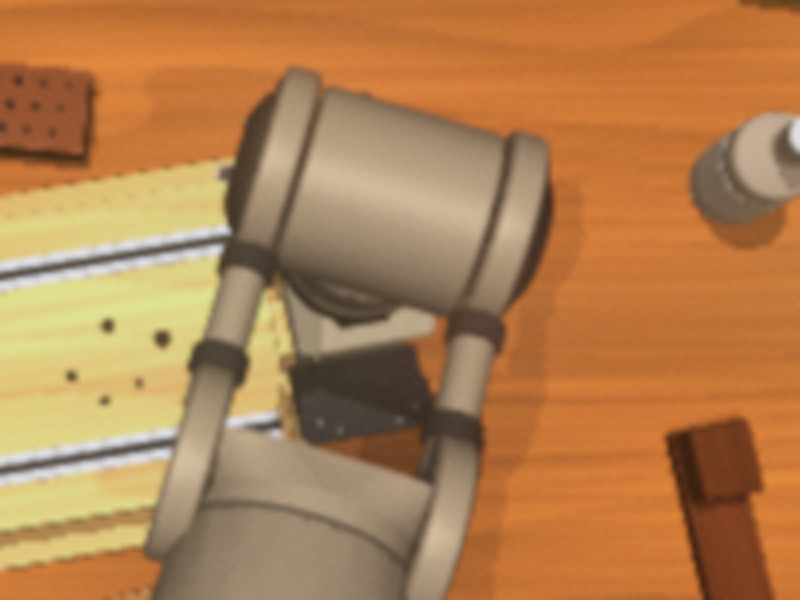

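Request:
send_rows:
  targets:
    - [[0,0,0,0,0,38,-1],[0,0,0,0,0,76,-1],[0,0,0,-1,0,105,-1],[0,0,0,-1,0,125,-1],[0,0,0,-1,0,138,-1]]

```text
time: 2.47
tool_pos: [591.8, -113.3, 39.3]
tcp_rot: [-3.138, -0.001, 1.721]
contact_force: [1.0, 0.7, 1.2]
grip_width: 91.9
```

```bash
cat >> h.py <<'E'
def w2j(p):
    d=np.array(p)-[P[0],P[1],0]; c,s=np.cos(P[2]),np.sin(P[2]); return np.array([c*d[0]+s*d[1],-s*d[0]+c*d[1],d[2]])
E
python3 - <<'E'
from h import *
print(w2j(cur()[0]))
view("scene","s3",(160,330,200,400),4)
E
```

```text
[-151.74753199    2.24173533   39.28525388]
```

View pics/s3.png

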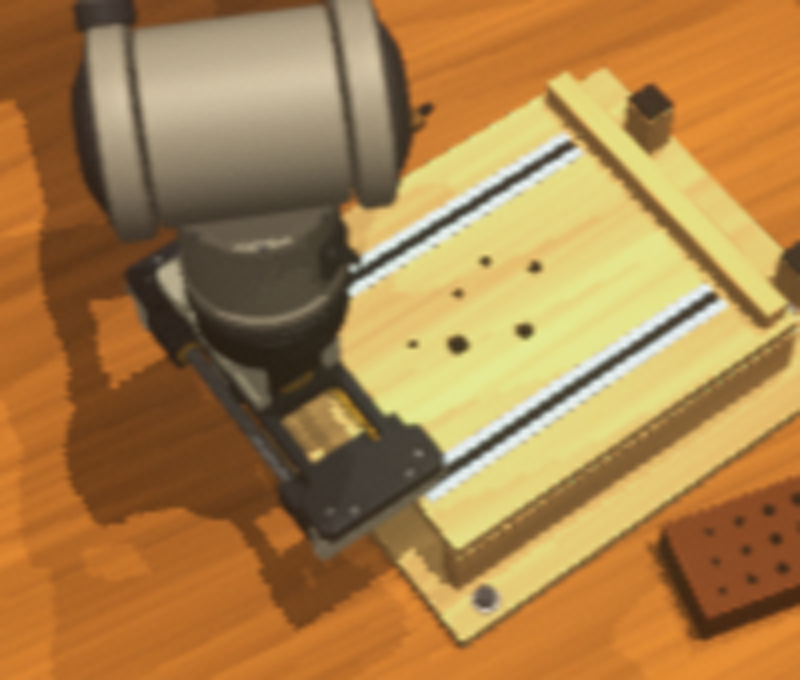

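Request:
send_rows:
  targets:
    - [[0,0,0,1,0,-1,0.2],[0,0,0,1,0,-1,1],[0,0,0,1,0,-1,1],[0,0,0,1,0,-1,1],[0,0,0,1,0,-1,1]]

```text
time: 2.93
tool_pos: [594.5, -111.6, 43.9]
tcp_rot: [3.14, 0.001, 1.723]
contact_force: [0.3, 0.4, 0.1]
grip_width: 62.9
```

Request:
send_rows:
  targets:
    - [[0,0,0,0,0,0,1],[0,0,0,0,0,0,1],[0,0,0,0,0,0,1],[0,0,0,0,0,0,1],[0,0,0,0,0,0,1]]

```text
time: 3.35
tool_pos: [593.1, -111.3, 42.8]
tcp_rot: [-3.14, -0.0, 1.724]
contact_force: [-4.6, -1.0, 3.7]
grip_width: 39.7
```

```bash
python3 - <<'E'
from h import *
print(w2j(cur()[0]), cur()[1].as_euler("xyz"))
E
```

```text
[-150.01724226    0.67088049   42.75698958] [-3.13977203e+00 -1.71497987e-04  1.72354924e+00]
```

```bash
cat >> h.py <<'E'
def arc(th,v=(-270,7.6),y=0.7,goff=18.8):
    x=v[0]*np.cos(th)+v[1]*np.sin(th); z=-v[0]*np.sin(th)+v[1]*np.cos(th)
    return j2w(P,(120+x,y,54+z-goff))[0]
E
python3 - <<'E'
from h import *
st=cur(); r=Rjig()
th=np.linspace(0,1.76,36)[1:]
for i in range(0,35,5):
    st=rows(st,[(arc(t),r,1) for t in th[i:i+5]])
E
```

```text
[[0, 0, 0, 1, 0, -14, 1], [0, 0, 0, 2, 0, -27, 1], [0, 0, 0, 4, 0, -41, 1], [0, 0, 0, 7, 0, -54, 1], [0, 0, 0, 10, 0, -67, 1]]
[[0, 0, 0, 4, 0, -13, 1], [0, 0, 0, 9, 0, -26, 1], [0, 0, 0, 15, 0, -38, 1], [0, 0, 0, 21, 0, -50, 1], [0, 0, 0, 27, 0, -62, 1]]
[[0, 0, 0, 7, 0, -12, 1], [0, 0, 0, 15, -1, -23, 1], [0, 0, 0, 23, -1, -34, 1], [0, 0, 0, 32, -1, -44, 1], [0, 0, 0, 41, -1, -54, 1]]
[[0, 0, 0, 10, 0, -9, 1], [0, 0, 0, 21, 0, -18, 1], [0, 0, 0, 31, 0, -26, 1], [0, 0, 0, 42, 0, -34, 1], [0, 0, 0, 54, 0, -42, 1]]
[[0, 0, 0, 12, 0, -6, 1], [0, 0, 0, 24, 0, -12, 1], [0, 0, 0, 36, 0, -18, 1], [0, 0, 0, 49, 0, -22, 1], [0, 0, 0, 62, 0, -27, 1]]
[[0, 0, 0, 13, 0, -3, 1], [0, 0, 0, 26, 0, -6, 1], [0, 0, 0, 40, 0, -8, 1], [0, 0, 0, 53, -1, -10, 1], [0, 0, 0, 67, -1, -10, 1]]
[[0, 0, 0, 13, 0, 0, 1], [0, 0, 0, 27, 0, 0, 1], [0, 0, 0, 41, 0, 1, 1], [0, 0, 0, 54, 0, 3, 1], [0, 0, 0, 67, 0, 6, 1]]
```

Request:
send_rows:
  targets:
    - [[0,0,0,1,0,-14,1],[0,0,0,2,0,-27,1],[0,0,0,4,0,-41,1],[0,0,0,7,0,-54,1],[0,0,0,10,0,-67,1]]

```text
time: 3.77
tool_pos: [591.5, -101.2, 109.3]
tcp_rot: [-3.139, -0.001, 1.723]
contact_force: [-1.3, 0.9, -4.1]
grip_width: 39.5
```

```bash
python3 - <<'E'
from h import *
print(w2j(cur()[0]), w2j(load()[0]),get_obs()["moment"])
view("scene","s4",(100,330,200,440),3)
E
```

```text
[-139.77594596    0.71174246  109.32043676] [177.94240627   0.81072431 298.81645412] [-0.09285161  0.09480264  0.0377679 ]
```

View pics/s4.png

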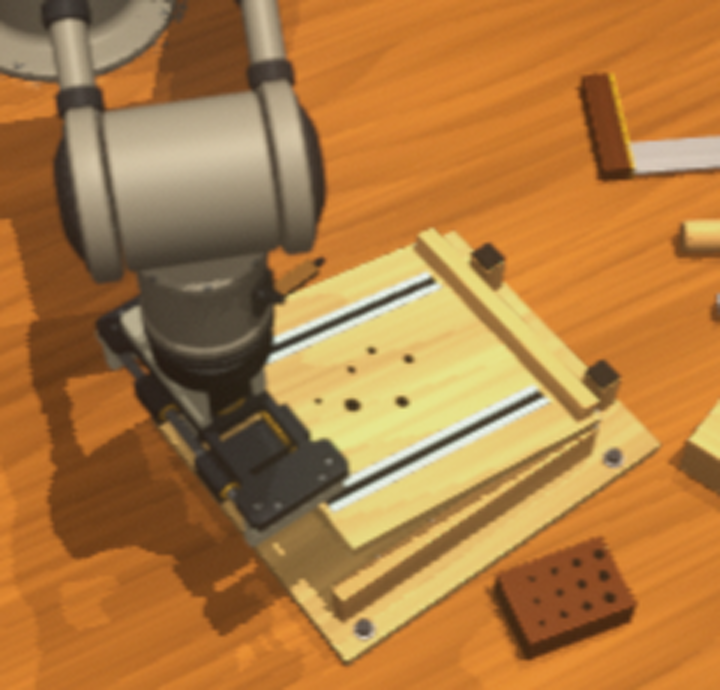

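The board is rising with the tongue held (opening 39.5 mm, small forces). I continue the arc.

Request:
send_rows:
  targets:
    - [[0,0,0,4,0,-13,1],[0,0,0,9,0,-26,1],[0,0,0,15,0,-38,1],[0,0,0,21,0,-50,1],[0,0,0,27,0,-62,1]]

```text
time: 4.23
tool_pos: [587.3, -74.7, 171.7]
tcp_rot: [-3.139, 0.0, 1.723]
contact_force: [-3.0, -0.7, -3.4]
grip_width: 39.7
```

Request:
send_rows:
  targets:
    - [[0,0,0,7,0,-12,1],[0,0,0,15,-1,-23,1],[0,0,0,23,-1,-34,1],[0,0,0,32,-1,-44,1],[0,0,0,41,-1,-54,1]]

```text
time: 4.65
tool_pos: [580.9, -33.4, 226.4]
tcp_rot: [-3.141, -0.0, 1.723]
contact_force: [0.7, 1.5, -4.9]
grip_width: 39.7
```

Request:
send_rows:
  targets:
    - [[0,0,0,10,0,-9,1],[0,0,0,21,0,-18,1],[0,0,0,31,0,-26,1],[0,0,0,42,0,-34,1],[0,0,0,54,0,-42,1]]

```text
time: 5.07
tool_pos: [572.5, 20.2, 268.4]
tcp_rot: [-3.141, -0.0, 1.723]
contact_force: [-0.7, -0.8, -4.0]
grip_width: 39.5
```

```bash
python3 - <<'E'
from h import *
print(w2j(cur()[0]), w2j(arc(1.76*20/35)),get_obs()["moment"])
view("scene","s5",(100,330,200,440),3)
E
```

```text
[-16.9017425    0.41490881 268.36089732] [-18.16243889   0.7        267.2967481 ] [-0.42523594 -0.09607247  0.01902527]
```

View pics/s5.png

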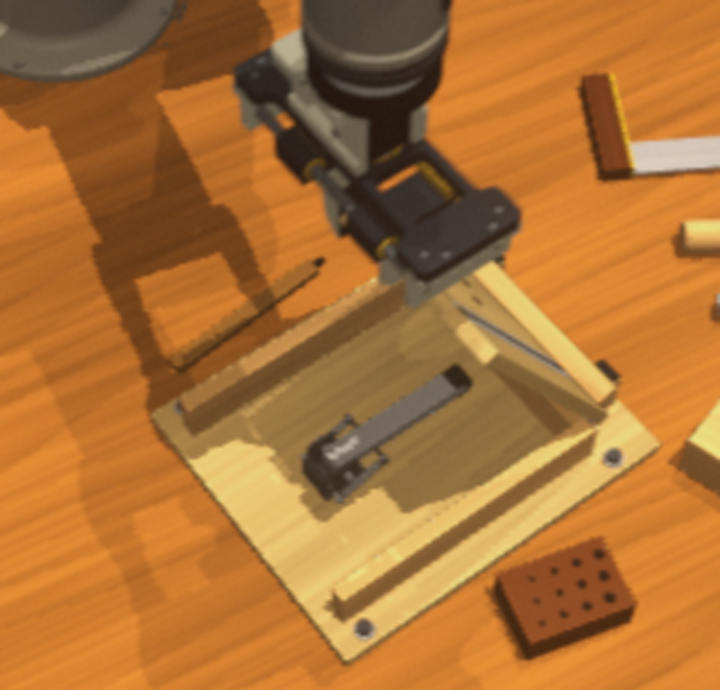

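Request:
send_rows:
  targets:
    - [[0,0,0,12,0,-6,1],[0,0,0,24,0,-12,1],[0,0,0,36,0,-18,1],[0,0,0,49,0,-22,1],[0,0,0,62,0,-27,1]]

```text
time: 5.53
tool_pos: [563.0, 81.5, 295.1]
tcp_rot: [-3.141, -0.0, 1.723]
contact_force: [-1.0, -1.1, -4.7]
grip_width: 39.6
```

Request:
send_rows:
  targets:
    - [[0,0,0,13,0,-3,1],[0,0,0,26,0,-6,1],[0,0,0,40,0,-8,1],[0,0,0,53,-1,-10,1],[0,0,0,67,-1,-10,1]]

```text
time: 5.95
tool_pos: [552.7, 147.9, 305.8]
tcp_rot: [3.139, -0.0, 1.723]
contact_force: [-0.7, -2.1, 6.5]
grip_width: 39.6
```

Request:
send_rows:
  targets:
    - [[0,0,0,13,0,0,1],[0,0,0,27,0,0,1],[0,0,0,41,0,1,1],[0,0,0,54,0,3,1],[0,0,0,67,0,6,1]]

```text
time: 6.37
tool_pos: [542.2, 214.6, 299.5]
tcp_rot: [3.139, -0.001, 1.724]
contact_force: [-0.2, 1.1, 8.8]
grip_width: 39.7
```

```bash
python3 - <<'E'
from h import *
print(w2j(cur()[0]), w2j(arc(1.76)),get_obs()["moment"])
view("scene","s6",(100,330,200,440),3)
E
```

```text
[ 1.79860421e+02 -6.66189225e-02  2.99546615e+02] [178.24511931   0.7        298.95228165] [-0.19673281 -0.0886778   0.04766973]
```

View pics/s6.png

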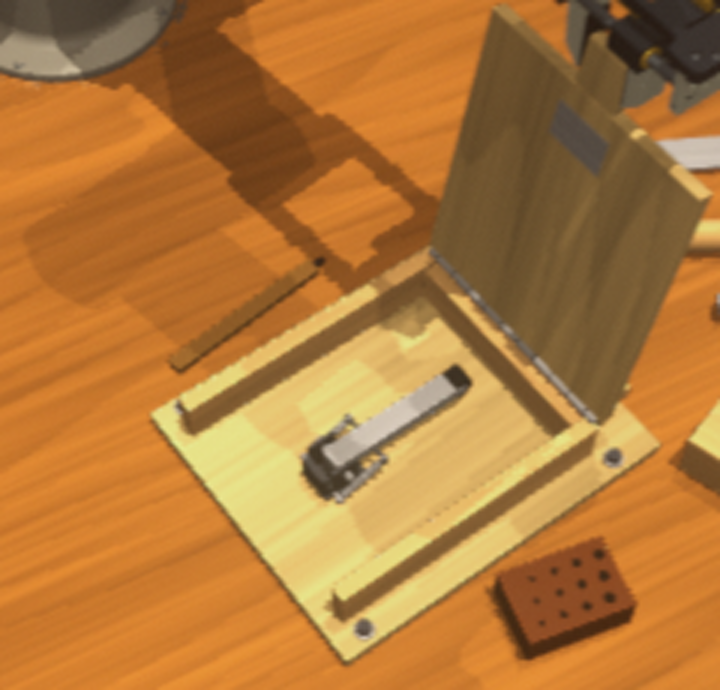

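Request:
send_rows:
  targets:
    - [[0,0,0,7,0,1,1],[0,0,0,14,0,3,1],[0,0,0,14,0,3,0],[0,0,0,14,0,3,-0.5],[0,0,0,14,0,3,-1]]

```text
time: 6.83
tool_pos: [539.7, 226.6, 294.9]
tcp_rot: [-3.14, 0.0, 1.723]
contact_force: [-0.3, 0.7, 0.3]
grip_width: 55.0
```

Request:
send_rows:
  targets:
    - [[0,0,0,0,0,0,-1],[0,0,0,0,0,0,-1],[0,0,0,0,0,0,-1],[0,0,0,0,0,0,-1],[0,0,0,0,0,0,-1]]

```text
time: 7.25
tool_pos: [540.0, 226.3, 295.7]
tcp_rot: [-3.142, 0.0, 1.723]
contact_force: [-0.6, 0.2, -0.4]
grip_width: 88.1
```

Request:
send_rows:
  targets:
    - [[0,0,0,0,0,-10,-1],[0,0,0,0,0,-25,-1],[0,0,0,0,0,-40,-1],[0,0,0,0,0,-60,-1],[0,0,0,-5,0,-80,-1]]

```text
time: 7.67
tool_pos: [540.4, 222.1, 377.2]
tcp_rot: [3.142, -0.0, 1.724]
contact_force: [-0.1, 1.2, -0.0]
grip_width: 92.0
```

```bash
python3 - <<'E'
from h import *
print(w2j(cur()[0]))
view("scene","s7",(70,300,200,440),3)
view("top","t7",(150,350,200,440),3)
for l in("leg_grip","leg_pivot","board_tongue","leg"):
  for n in("scene","top"):
    q={"leg_grip":(48,0,34),"leg_pivot":(-50,0,34)}.get(l,(0,0,0))
    print(l,n,[(d["location"],d["conf"]) for d in place_of(l,n)], proj(n,j2w(P,q)))
E
```

```text
[187.51955833   0.60700245 377.16456427]
leg_grip scene [([234.5, 343.6], 0.96)] [[230.72105843 346.53575628]]
leg_grip top [([257.2, 297.5], 0.6)] [[252.83426036 297.30644157]]
leg_pivot scene [([255.3, 311.8], 0.63)] [[252.62353567 312.55220467]]
leg_pivot top [([247.4, 332.3], 0.78)] [[246.93178768 332.21498953]]
board_tongue scene [([120.7, 411.0], 0.59)] [[248.73208194 329.80854942]]
board_tongue top [([253.0, 272.7], 0.74), ([254.7, 220.3], 0.73)] [[250.99656378 314.80129673]]Traceback (most recent call last):
  File "<stdin>", line 8, in <module>
ValueError: it knows: board_hinge, board_tongue, f_clamp, glue_bottle, jig, leg_grip, leg_pivot, neck_blank, offcut, pencil, test_block, try_square
```

View pics/s7.png

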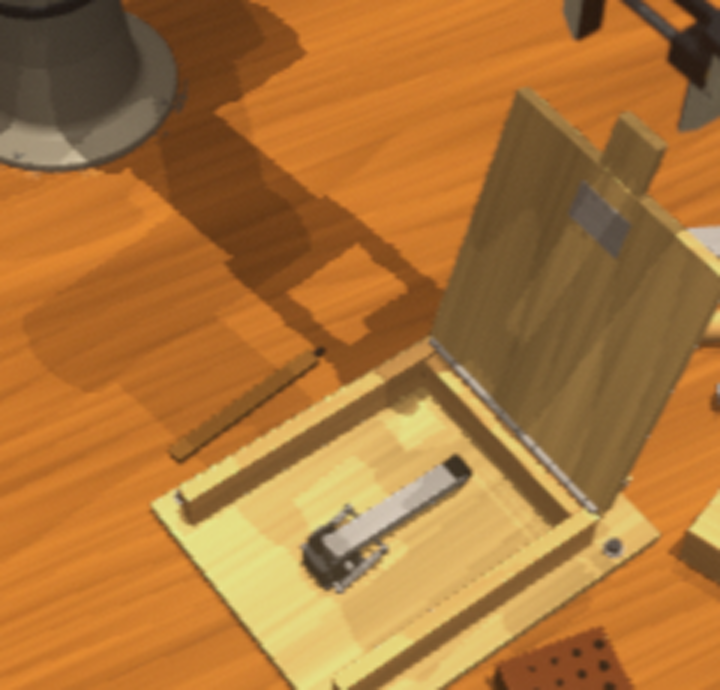

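View pics/t7.png

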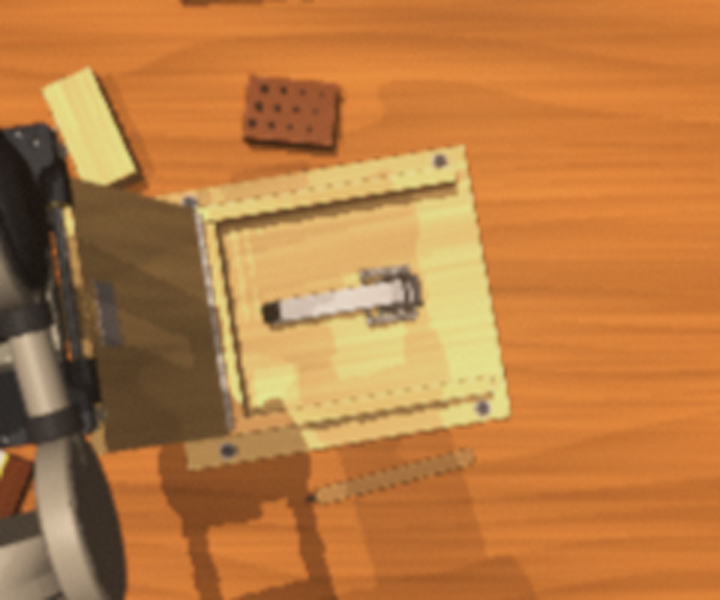

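```bash
python3 - <<'E'
from h import *
print(proj("scene",j2w(P,[(77,0,34),(67,0,44)])),proj("top",j2w(P,[(77,0,34),(67,0,44)])))
st=cur()
T=line(st,j2w(P,(46,0.5,250))[0],Rjig(),5,-1); st=rows(st,T)
T=line(st,j2w(P,(46,0.5,70))[0],Rjig(),5,-1); st=rows(st,T)
E
```

```text
[[224.44156868 356.27891737]
 [224.28429433 353.1783559 ]] [[254.581208   286.97460119]
 [253.68992065 290.22937998]]
[[0, 0, 0, -28, 0, 25, -1], [0, 0, 0, -56, 0, 50, -1], [0, 0, 0, -85, 1, 75, -1], [0, 0, 0, -113, 1, 100, -1], [0, 0, 0, -141, 1, 125, -1]]
[[0, 0, 0, 0, 0, 36, -1], [0, 0, 0, 0, 0, 72, -1], [0, 0, 0, 0, 0, 108, -1], [0, 0, 0, 0, 0, 144, -1], [0, 0, 0, 0, 0, 180, -1]]
```

Request:
send_rows:
  targets:
    - [[0,0,0,-35,0,0,-1],[0,0,0,-75,0,10,-1],[0,0,0,-110,1,30,-1],[0,0,0,-135,1,60,-1],[0,0,0,-141,1,95,-1]]

```text
time: 8.48
tool_pos: [564.0, 78.5, 280.4]
tcp_rot: [3.139, 0.002, 1.72]
contact_force: [0.7, -0.1, -0.1]
grip_width: 91.7
```

Request:
send_rows:
  targets:
    - [[0,0,0,0,0,40,-1],[0,0,0,0,0,80,-1],[0,0,0,0,0,120,-1],[0,0,0,0,0,160,-1],[0,0,0,0,0,200,-1]]

```text
time: 8.9
tool_pos: [562.4, 82.3, 78.5]
tcp_rot: [-3.141, -0.0, 1.723]
contact_force: [0.1, -0.6, -0.2]
grip_width: 91.9
```

```bash
python3 - <<'E'
from h import *
print(w2j(cur()[0]),cur()[1].as_euler("xyz"))
view("scene","s8",(70,300,200,440),3)
st=cur()
T=line(st,j2w(P,(47,0.3,18))[0],Rjig(),5,-1); st=rows(st,T)
E
```

```text
[46.08538522  0.73759037 78.49869708] [-3.14088220e+00 -7.38616745e-05  1.72319253e+00]
[[0, 0, 0, 0, 1, 10, -1], [0, 0, 0, 0, 2, 21, -1], [0, 0, 0, 0, 4, 31, -1], [-1, 0, 0, 0, 5, 42, -1], [-1, 0, 0, 0, 6, 52, -1]]
```

View pics/s8.png

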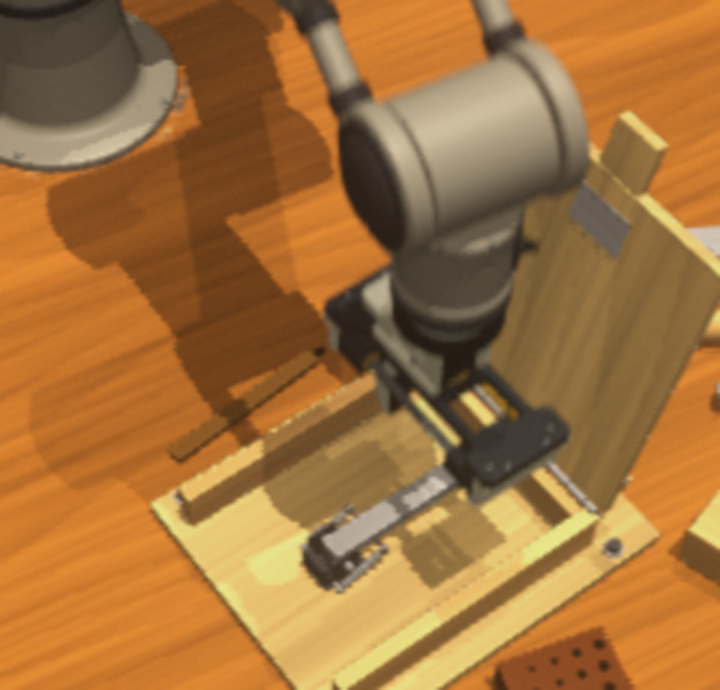

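```bash
python3 - <<'E'
from h import *
for i in range(3):
    print(w2j(cur()[0]),get_obs()["time"],cur()[1].as_euler("xyz")); capture("top")
E
```

```text
[46.6442605   5.54967345 70.47669141] 8.95 [-3.12729307e+00 -1.92268384e-03  1.72301244e+00]
[46.63700444  4.98618303 74.12749952] 9.0 [-3.12735883e+00 -1.91300492e-03  1.72316961e+00]
[46.32481961  2.2770093  78.07557702] 9.05 [-3.13397293e+00 -1.00818680e-03  1.72329142e+00]
```

Request:
send_rows:
  targets:
    - [[0,0,0,0,0,0,-1],[0,0,0,0,0,0,-1],[0,0,0,0,0,0,-1]]

```text
time: 9.35
tool_pos: [564.6, 82.4, 83.2]
tcp_rot: [3.137, 0.001, 1.723]
contact_force: [0.1, 0.6, 0.1]
grip_width: 91.4
```

```bash
python3 - <<'E'
from h import *
print(w2j(cur()[0]),get_obs()["time"],cur()[1].as_euler("xyz"))
E
```

```text
[45.76784462 -1.42864751 83.16279969] 9.35 [3.13718552e+00 7.23703180e-04 1.72329152e+00]
```

Request:
send_rows:
  targets:
    - [[0,0,0,0,0,15,-1],[0,0,0,1,0,30,-1],[0,0,0,1,0,42,-1],[0,0,0,1,0,50,-1],[0,0,0,1,0,55,-1]]

```text
time: 9.77
tool_pos: [563.2, 83.3, 25.8]
tcp_rot: [3.141, 0.0, 1.723]
contact_force: [0.2, 0.0, 0.9]
grip_width: 91.6
```

Request:
send_rows:
  targets:
    - [[0,0,0,0,0,3,-1],[0,0,0,0,0,6,-0.5],[0,0,0,0,0,8,0],[0,0,0,0,0,8,0.3],[0,0,0,0,0,8,0.3]]

```text
time: 10.18
tool_pos: [563.2, 83.3, 18.0]
tcp_rot: [3.141, 0.0, 1.723]
contact_force: [-1.1, -0.0, 0.8]
grip_width: 69.8
```

```bash
python3 - <<'E'
from h import *
print(w2j(cur()[0]),get_obs()["time"],cur()[1].as_euler("xyz"))
E
```

```text
[46.87475236 -0.25287491 18.00663306] 10.1833 [3.14109097e+00 1.53082247e-04 1.72320010e+00]
```

Request:
send_rows:
  targets:
    - [[0,0,0,0,0,0,1],[0,0,0,0,0,0,1],[0,0,0,0,0,0,1],[0,0,0,0,0,0,1],[0,0,0,0,0,0,1]]

```text
time: 10.6
tool_pos: [563.0, 83.3, 17.8]
tcp_rot: [3.142, 0.0, 1.723]
contact_force: [-0.3, -0.2, 0.0]
grip_width: 36.7
```

Request:
send_rows:
  targets:
    - [[0,0,0,0,0,0,1],[0,0,0,0,0,0,1],[0,0,0,0,0,0,1],[0,0,0,0,0,0,1],[0,0,0,0,0,0,1]]

```text
time: 11.02
tool_pos: [562.7, 83.3, 17.7]
tcp_rot: [-3.141, 0.0, 1.723]
contact_force: [-1.5, -0.2, 0.6]
grip_width: 19.8
```

```bash
cat >>h.py <<'E'
def legarc(th,v,y,goff=18.8):
    # pivot (-50,34); v at th=0
    c,s=np.cos(th),np.sin(th)
    return j2w(P,(-50+v[0]*c-v[1]*s,y,34+v[0]*s+v[1]*c-goff))[0]
E
python3 - <<'E'
from h import *
st=cur(); j=w2j(st[0]); print(j)
v=(j[0]+50,j[2]+18.8-34); print(v)
th=np.linspace(0,1.67,26)[1:]
for i in range(0,25,5): st=rows(st,[(legarc(t,v,j[1]),Rjig(),1) for t in th[i:i+5]])
E
```

```text
[46.93314278  0.22338327 17.67261044]
(np.float64(96.93314278176574), np.float64(2.4726104394885553))
[[0, 0, 0, 0, 0, -6, 1], [0, 0, 0, -1, 0, -13, 1], [0, 0, 0, -2, 0, -19, 1], [0, 0, 0, -4, 0, -26, 1], [0, 0, 0, -6, 0, -32, 1]]
[[0, 0, 0, -3, 0, -6, 1], [0, 0, 0, -6, 0, -11, 1], [0, 0, 0, -9, 0, -17, 1], [0, 0, 0, -12, 0, -22, 1], [0, 0, 0, -16, 0, -28, 1]]
[[0, 0, 0, -5, 0, -4, 1], [0, 0, 0, -9, 0, -9, 1], [0, 0, 0, -14, 0, -13, 1], [0, 0, 0, -19, 0, -17, 1], [0, 0, 0, -25, 0, -21, 1]]
[[0, 0, 0, -5, 0, -3, 1], [0, 0, 0, -11, 0, -5, 1], [0, 0, 0, -17, 0, -8, 1], [0, 0, 0, -24, 0, -10, 1], [0, 0, 0, -30, 0, -11, 1]]
[[0, 0, 0, -6, 0, -2, 1], [0, 0, 0, -13, 0, -2, 1], [0, 0, 0, -19, 0, -2, 1], [0, 0, 0, -26, 0, -2, 1], [0, 0, 0, -32, 0, -2, 1]]
```

Request:
send_rows:
  targets:
    - [[0,0,0,0,0,-6,1],[0,0,0,-1,0,-13,1],[0,0,0,-2,0,-19,1],[0,0,0,-4,0,-26,1],[0,0,0,-6,0,-32,1]]

```text
time: 11.43
tool_pos: [563.6, 77.4, 50.4]
tcp_rot: [-3.141, -0.0, 1.723]
contact_force: [-0.6, -0.2, -4.6]
grip_width: 19.3
```

Request:
send_rows:
  targets:
    - [[0,0,0,-3,0,-6,1],[0,0,0,-6,0,-11,1],[0,0,0,-9,0,-17,1],[0,0,0,-12,0,-22,1],[0,0,0,-16,0,-28,1]]

```text
time: 11.85
tool_pos: [566.2, 61.3, 78.1]
tcp_rot: [-3.141, 0.0, 1.723]
contact_force: [-0.4, -0.4, -6.0]
grip_width: 19.9
```

```bash
python3 - <<'E'
from h import *
print(w2j(cur()[0]))
view("scene","s9",(70,300,200,440),3)
E
```

```text
[24.6872878   0.29011605 78.08625475]
```

View pics/s9.png

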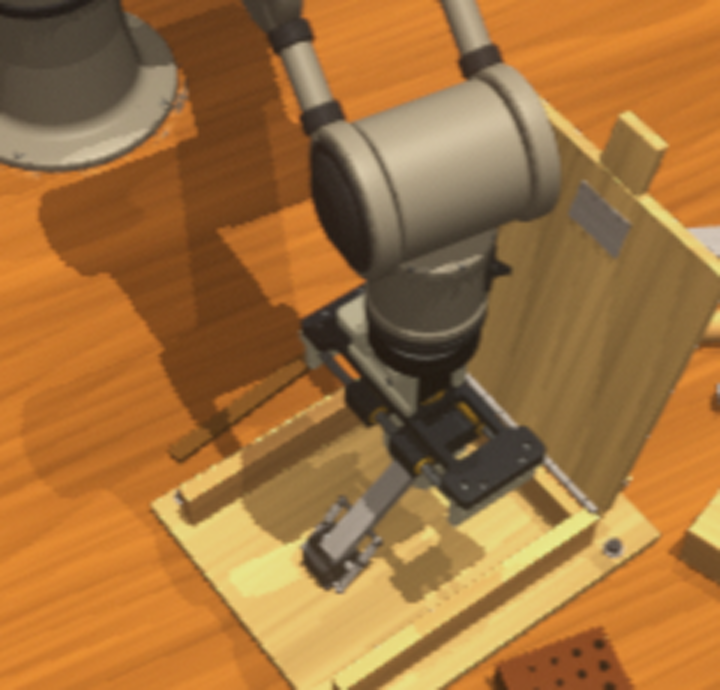

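The leg is rising between the fingers (bar visible at about crop (380, 505)). I continue the arc.

Request:
send_rows:
  targets:
    - [[0,0,0,-5,0,-4,1],[0,0,0,-9,0,-9,1],[0,0,0,-14,0,-13,1],[0,0,0,-19,0,-17,1],[0,0,0,-25,0,-21,1]]

```text
time: 12.32
tool_pos: [570.0, 36.7, 99.1]
tcp_rot: [-3.141, -0.0, 1.723]
contact_force: [-2.5, 3.2, -2.5]
grip_width: 20.1
```

Request:
send_rows:
  targets:
    - [[0,0,0,-5,0,-3,1],[0,0,0,-11,0,-5,1],[0,0,0,-17,0,-8,1],[0,0,0,-24,0,-10,1],[0,0,0,-30,0,-11,1]]

```text
time: 12.73
tool_pos: [574.7, 6.6, 110.8]
tcp_rot: [3.141, -0.0, 1.723]
contact_force: [-4.7, 4.2, 6.4]
grip_width: 19.6
```

Request:
send_rows:
  targets:
    - [[0,0,0,-6,0,-2,1],[0,0,0,-13,0,-2,1],[0,0,0,-19,0,-2,1],[0,0,0,-26,0,-2,1],[0,0,0,-32,0,-2,1]]

```text
time: 13.15
tool_pos: [579.7, -25.6, 112.6]
tcp_rot: [3.141, 0.001, 1.723]
contact_force: [-3.6, 1.4, 2.2]
grip_width: 19.8
```

```bash
python3 - <<'E'
from h import *
print(w2j(cur()[0]),w2j(legarc(1.67,(96.9,2.5),.3)),w2j(legarc(1.69,(96.9,2.5),.3)))
view("scene","s10",(70,300,200,440),3)
E
```

```text
[-63.27884319   0.4503537  112.55286302] [-62.08478482   0.3        111.37597401] [-64.00575919   0.3        111.11505987]
```

View pics/s10.png

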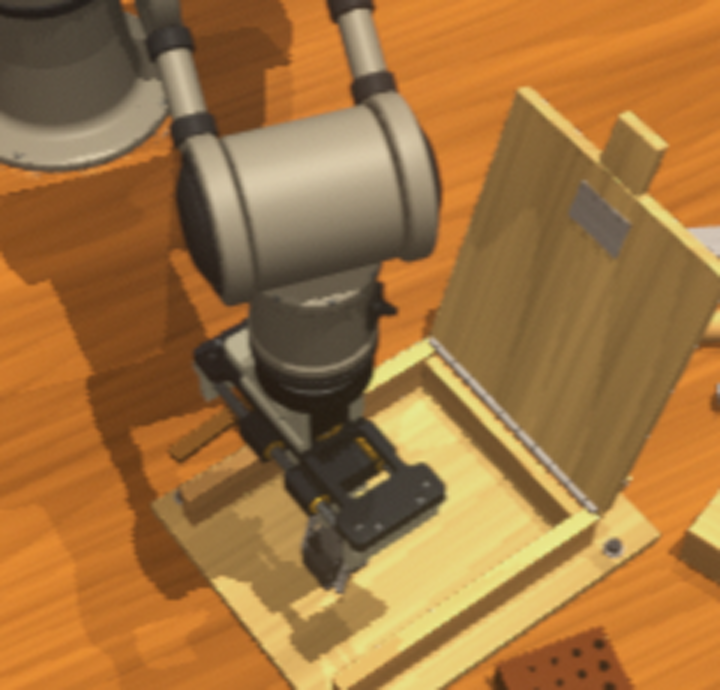

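Request:
send_rows:
  targets:
    - [[0,0,0,0,0,0,0.6],[0,0,0,0,0,0,0.2],[0,0,0,0,0,0,-0.3],[0,0,0,0,0,0,-1],[0,0,0,0,0,0,-1]]

```text
time: 13.62
tool_pos: [579.9, -24.7, 111.6]
tcp_rot: [3.141, 0.001, 1.723]
contact_force: [-0.3, -0.3, 0.7]
grip_width: 42.0
```

Request:
send_rows:
  targets:
    - [[0,0,0,0,0,0,-1],[0,0,0,0,0,0,-1],[0,0,0,0,0,-10,-1],[0,0,0,0,0,-25,-1],[0,0,0,0,0,-45,-1]]

```text
time: 14.03
tool_pos: [578.9, -24.3, 156.7]
tcp_rot: [-3.139, -0.001, 1.723]
contact_force: [-0.4, -0.3, -0.3]
grip_width: 75.0
```

Request:
send_rows:
  targets:
    - [[0,0,0,0,0,-30,-1],[0,0,0,0,0,-65,-1],[0,0,0,0,0,-105,-1],[0,0,0,0,0,-145,-1],[0,0,0,0,0,-185,-1]]

```text
time: 14.45
tool_pos: [578.9, -24.2, 344.7]
tcp_rot: [3.141, 0.0, 1.723]
contact_force: [1.2, 0.1, -0.7]
grip_width: 92.1
```

Request:
send_rows:
  targets:
    - [[0,0,0,10,0,-10,-1],[0,0,0,25,0,-20,-1],[0,0,0,40,0,-30,-1],[0,0,0,55,0,-35,-1],[0,0,0,60,0,-35,-1]]

```text
time: 14.87
tool_pos: [570.3, 36.7, 378.7]
tcp_rot: [3.138, 0.0, 1.725]
contact_force: [0.7, -0.8, -0.2]
grip_width: 91.7
```

```bash
python3 - <<'E'
from h import *
print(w2j(cur()[0]))
view("scene","s11",(70,300,200,440),3);view("top","t11",(150,350,200,440),3)
print(proj("scene",j2w(P,[(-50+117*np.cos(1.69),0,34+117*np.sin(1.69)),(-50,0,34)])))
for l in("leg_grip","board_tongue"):
  for n in("scene","top"):
    print(l,n,[(d["location"],d["conf"]) for d in place_of(l,n)])
E
```

```text
[-1.92766519e-01  4.22972060e-02  3.78668217e+02]
[[228.40129616 306.70511546]
 [252.62353567 312.55220467]]
leg_grip scene [([235.3, 306.0], 0.79)]
leg_grip top []
board_tongue scene [([121.1, 413.2], 0.67)]
board_tongue top [([253.9, 220.1], 0.68)]
```

View pics/s11.png

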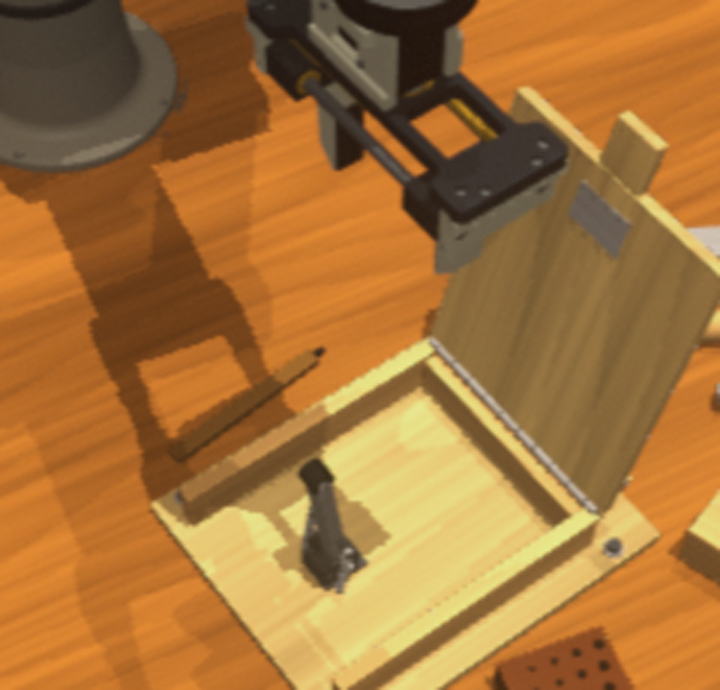

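```bash
python3 - <<'E'
from h import *
st=cur(); print(w2j(st[0]))
g=arc(1.85,(-270,6),0.3); print(w2j(g))
j=w2j(g)
st=rows(st,line(st,j2w(P,(j[0]-2,.3,385))[0],Rjig(),5,-1))
st=rows(st,line(st,j2w(P,(j[0]-2,.3,330))[0],Rjig(),5,-1))
E
```

```text
[-2.76690602e+00  3.46644277e-01  3.76070739e+02]
[200.17701786   0.3        293.09076332]
[[0, 0, 0, 40, 0, -2, -1], [0, 0, 0, 80, 0, -4, -1], [0, 0, 0, 121, -1, -5, -1], [0, 0, 0, 161, -1, -7, -1], [0, 0, 0, 201, -1, -9, -1]]
[[0, 0, 0, 0, 0, 11, -1], [0, 0, 0, 0, 0, 22, -1], [0, 0, 0, 0, 0, 33, -1], [0, 0, 0, 0, 0, 44, -1], [0, 0, 0, 0, 0, 55, -1]]
```

Request:
send_rows:
  targets:
    - [[0,0,0,20,0,-4,-1],[0,0,0,55,0,-8,-1],[0,0,0,95,0,-9,-1],[0,0,0,130,-1,-9,-1],[0,0,0,165,-1,-9,-1]]

```text
time: 15.58
tool_pos: [544.1, 198.6, 385.4]
tcp_rot: [-3.141, 0.0, 1.722]
contact_force: [0.4, -0.6, -0.9]
grip_width: 92.0
```

Request:
send_rows:
  targets:
    - [[0,0,0,20,0,0,-1],[0,0,0,32,0,5,-1],[0,0,0,36,0,15,-1],[0,0,0,36,0,20,-1],[0,0,0,36,0,20,-1]]

```text
time: 16.0
tool_pos: [538.8, 232.4, 363.7]
tcp_rot: [-3.138, 0.001, 1.722]
contact_force: [-0.3, -0.3, -0.4]
grip_width: 91.9
```

```bash
python3 - <<'E'
from h import *
print(w2j(cur()[0]))
view("scene","s12",(20,220,300,540),3);view("top","t12",(150,350,130,370),3)
print(w2j(cur()[0]))
E
```

```text
[197.97833185   0.54860786 363.71052564]
[1.97731997e+02 1.03825837e-01 3.65441589e+02]
```

View pics/s12.png

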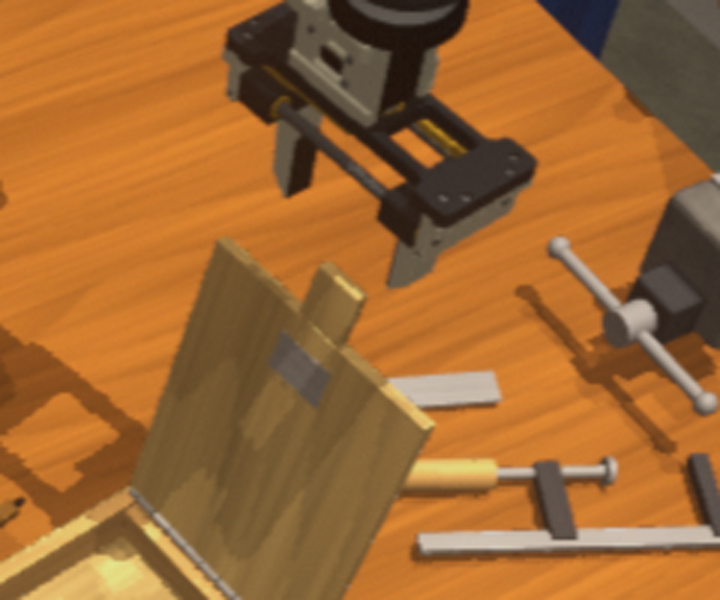

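Request:
send_rows:
  targets:
    - [[0,0,0,1,0,15,-1],[0,0,0,2,0,33,-1],[0,0,0,2,0,50,-1],[0,0,0,2,0,62,-1],[0,0,0,2,0,71,-1]]

```text
time: 16.52
tool_pos: [538.8, 234.3, 293.9]
tcp_rot: [-3.141, 0.0, 1.722]
contact_force: [-0.6, -0.1, -1.0]
grip_width: 92.1
```

Request:
send_rows:
  targets:
    - [[0,0,0,0,0,0,-1],[0,0,0,0,0,0,-0.5],[0,0,0,0,0,0,0],[0,0,0,0,0,0,0],[0,0,0,0,0,0,0]]

```text
time: 16.93
tool_pos: [539.0, 235.4, 295.6]
tcp_rot: [3.14, -0.0, 1.723]
contact_force: [0.1, -0.1, 0.4]
grip_width: 69.3
```

```bash
python3 - <<'E'
from h import *
print(w2j(cur()[0]))
view("scene","s13",(20,220,300,540),3)
print(w2j(cur()[0]))
E
```

```text
[ 2.00914959e+02 -8.02705786e-02  2.95580407e+02]
[2.00966113e+02 1.04561645e-02 2.95410699e+02]
```

View pics/s13.png

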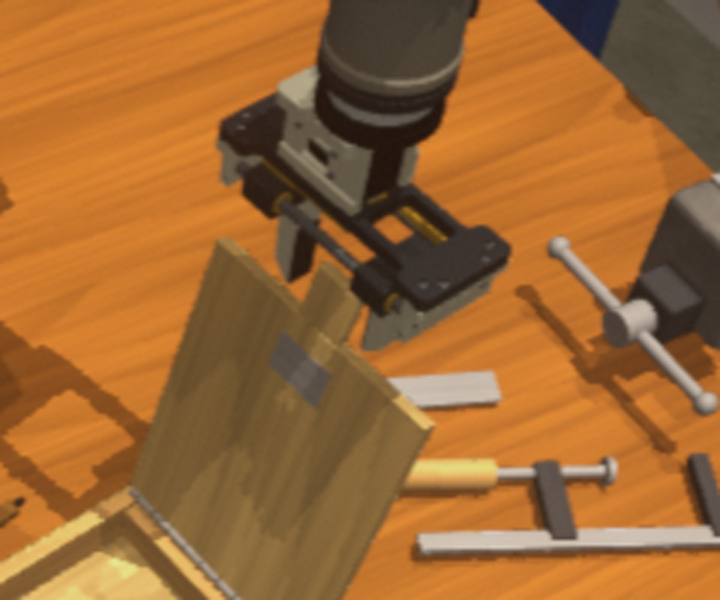

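Fingers straddle the tongue (crop ~(330, 300)). Closing.

Request:
send_rows:
  targets:
    - [[0,0,0,0,0,1,1],[0,0,0,0,0,1,1],[0,0,0,0,0,1,1],[0,0,0,0,0,1,1],[0,0,0,0,0,1,1]]

```text
time: 17.4
tool_pos: [538.9, 235.5, 293.7]
tcp_rot: [3.141, 0.0, 1.723]
contact_force: [1.9, 1.2, -0.9]
grip_width: 40.0
```

Request:
send_rows:
  targets:
    - [[0,0,0,0,0,0,1],[0,0,0,0,0,0,1],[0,0,0,0,0,0,1],[0,0,0,0,0,0,1],[0,0,0,0,0,0,1]]

```text
time: 17.82
tool_pos: [538.9, 235.4, 293.7]
tcp_rot: [3.141, -0.0, 1.723]
contact_force: [3.9, 1.3, -0.7]
grip_width: 40.1
```

```bash
python3 - <<'E'
from h import *
st=cur(); j=w2j(st[0]); print(j)
th0=1.85; dx,dz=j[0]-120,j[2]+18.8-54
c,s=np.cos(th0),np.sin(th0)
v=(c*dx-s*dz, s*dx+c*dz); print(v,w2j(arc(th0,v,j[1])))
th=np.r_[1.83,1.80,np.linspace(1.75,0.60,26),.58,.565,.55,.54,.53,.52,.515]
print(len(th))
for i in range(0,len(th),5): print(th[i:i+5][-1]);st=rows(st,[(arc(t,v,j[1]),Rjig(),1) for t in th[i:i+5]])
E
```

```text
[ 2.00965482e+02 -2.48051588e-02  2.93690370e+02]
(np.float64(-270.79367972513404), np.float64(6.59268488244598)) [ 2.00965482e+02 -2.48051588e-02  2.93690370e+02]
35
1.658
[[0, 0, 0, -5, 0, -2, 1], [0, 0, 0, -13, 0, -4, 1], [0, 0, 0, -26, 0, -7, 1], [0, 0, 0, -38, 0, -9, 1], [0, 0, 0, -51, 0, -11, 1]]
1.428
[[0, 0, 0, -12, 0, -1, 1], [0, 0, 0, -25, 0, -1, 1], [0, 0, 0, -37, 0, -1, 1], [0, 0, 0, -50, 0, -1, 1], [0, 0, 0, -62, 1, 1, 1]]
1.198
[[0, 0, 0, -12, 0, 1, 1], [0, 0, 0, -25, 0, 4, 1], [0, 0, 0, -37, 0, 6, 1], [0, 0, 0, -49, 0, 10, 1], [0, 0, 0, -60, 0, 14, 1]]
0.968
[[0, 0, 0, -12, 0, 4, 1], [0, 0, 0, -23, 0, 9, 1], [0, 0, 0, -35, 0, 15, 1], [0, 0, 0, -45, 0, 21, 1], [0, 0, 0, -56, 0, 28, 1]]
0.738
[[0, 0, 0, -10, 0, 7, 1], [0, 0, 0, -20, 0, 14, 1], [0, 0, 0, -30, 0, 22, 1], [0, 0, 0, -39, 0, 31, 1], [0, 0, 0, -48, 0, 39, 1]]
0.565
[[0, 0, 0, -8, 0, 10, 1], [0, 0, 0, -16, 0, 19, 1], [0, 0, 0, -24, 0, 29, 1], [0, 0, 0, -27, 0, 34, 1], [0, 0, 0, -29, 0, 37, 1]]
0.515
[[0, 0, 0, -2, 0, 3, 1], [0, 0, 0, -4, 0, 6, 1], [0, 0, 0, -5, 0, 8, 1], [0, 0, 0, -7, 0, 10, 1], [0, 0, 0, -7, 0, 11, 1]]
```

Request:
send_rows:
  targets:
    - [[0,0,0,-5,0,-2,1],[0,0,0,-13,0,-4,1],[0,0,0,-26,0,-7,1],[0,0,0,-38,0,-9,1],[0,0,0,-51,0,-11,1]]

```text
time: 18.23
tool_pos: [546.8, 184.8, 304.5]
tcp_rot: [3.141, -0.001, 1.724]
contact_force: [6.3, 2.5, -6.7]
grip_width: 39.7
```

Request:
send_rows:
  targets:
    - [[0,0,0,-12,0,-1,1],[0,0,0,-25,0,-1,1],[0,0,0,-37,0,-1,1],[0,0,0,-50,0,-1,1],[0,0,0,-62,1,1,1]]

```text
time: 18.65
tool_pos: [556.5, 123.0, 304.1]
tcp_rot: [-3.141, -0.0, 1.723]
contact_force: [-1.7, 0.2, 4.8]
grip_width: 39.5
```

Request:
send_rows:
  targets:
    - [[0,0,0,-12,0,1,1],[0,0,0,-25,0,4,1],[0,0,0,-37,0,6,1],[0,0,0,-49,0,10,1],[0,0,0,-60,0,14,1]]

```text
time: 19.07
tool_pos: [565.8, 63.0, 289.6]
tcp_rot: [-3.141, 0.001, 1.723]
contact_force: [0.9, -1.4, 2.5]
grip_width: 40.0
```

Request:
send_rows:
  targets:
    - [[0,0,0,-12,0,4,1],[0,0,0,-23,0,9,1],[0,0,0,-35,0,15,1],[0,0,0,-45,0,21,1],[0,0,0,-56,0,28,1]]

```text
time: 19.48
tool_pos: [574.5, 7.8, 261.4]
tcp_rot: [3.142, 0.001, 1.723]
contact_force: [-0.6, -1.5, 2.1]
grip_width: 39.7
```

```bash
python3 - <<'E'
from h import *
print(w2j(cur()[0]),w2j(arc(.968,(-270.8,6.6),0)))
view("scene","s14",(70,300,200,440),3)
E
```

```text
[-29.4793817    0.43368386 261.38842967] [-2.80927918e+01  4.79616347e-14  2.62014296e+02]
```

View pics/s14.png

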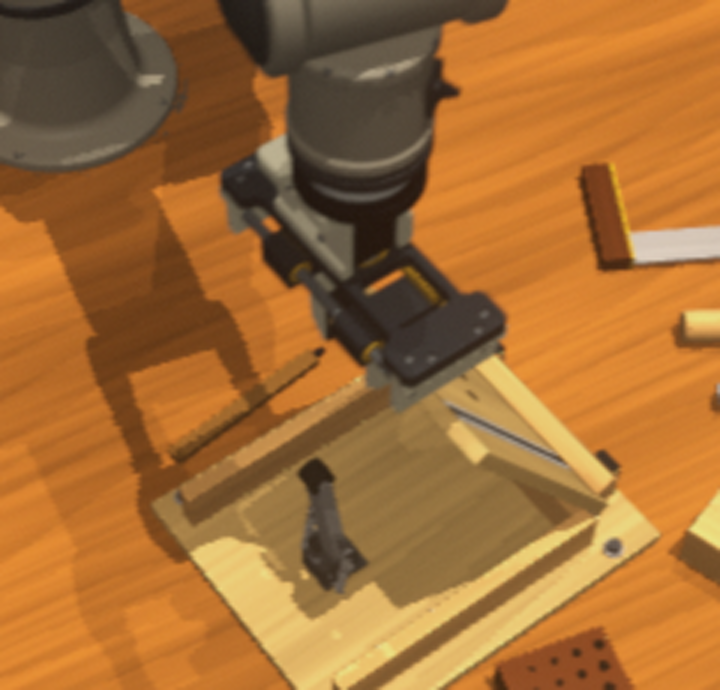

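Board held and lowering; the leg still stands at about crop (320, 520).

Request:
send_rows:
  targets:
    - [[0,0,0,-10,0,7,1],[0,0,0,-20,0,14,1],[0,0,0,-30,0,22,1],[0,0,0,-39,0,31,1],[0,0,0,-48,0,39,1]]

```text
time: 19.95
tool_pos: [581.8, -39.2, 221.3]
tcp_rot: [-3.141, -0.0, 1.723]
contact_force: [1.1, 1.8, -2.2]
grip_width: 39.8
```

Request:
send_rows:
  targets:
    - [[0,0,0,-8,0,10,1],[0,0,0,-15,0,18,1],[0,0,0,-21,0,26,1],[0,0,0,-25,0,31,1],[0,0,0,-27,0,34,1]]

```text
time: 20.37
tool_pos: [585.9, -65.5, 187.7]
tcp_rot: [-3.141, -0.0, 1.723]
contact_force: [0.8, -1.8, 0.8]
grip_width: 39.9
```

```bash
cat >>h.py <<'E'
def angle(v=(-270.8,6.6)):
    j=w2j(cur()[0]); return np.arctan2(j[2]+18.8-54,-(j[0]-120))-np.arctan2(v[1],-v[0]), np.hypot(j[0]-120,j[2]+18.8-54)
E
python3 - <<'E'
from h import *
print(w2j(cur()[0]),angle(),get_obs()["contact_force"])
E
```

```text
[-103.61974027    0.63374499  187.7238972 ] (np.float64(0.5742220920923423), np.float64(270.68307566904804)) [ 0.77333638 -1.8483604   0.83714461]
```

Request:
send_rows:
  targets:
    - [[0,0,0,-1,0,2,1],[0,0,0,-2,0,4,1],[0,0,0,-3,0,6,1],[0,0,0,-4,0,7,1],[0,0,0,-5,0,9,1]]

```text
time: 20.78
tool_pos: [586.7, -70.2, 180.3]
tcp_rot: [3.141, 0.001, 1.724]
contact_force: [0.3, -5.6, 3.3]
grip_width: 39.6
```

Request:
send_rows:
  targets:
    - [[0,0,0,0,0,1,1],[0,0,0,-1,0,2,1],[0,0,0,-1,0,2,1]]

```text
time: 21.03
tool_pos: [586.9, -71.5, 178.1]
tcp_rot: [3.141, 0.001, 1.723]
contact_force: [-0.6, -4.9, 2.2]
grip_width: 40.0
```

```bash
python3 - <<'E'
from h import *
print(w2j(cur()[0]),angle(),get_obs()["contact_force"])
view("scene","s15",(70,300,200,440),3)
E
```

```text
[-109.65568573    0.59008269  178.14253691] (np.float64(0.5323752453226387), np.float64(270.50749129534125)) [-0.64631211 -4.94527544  2.16303879]
```

View pics/s15.png

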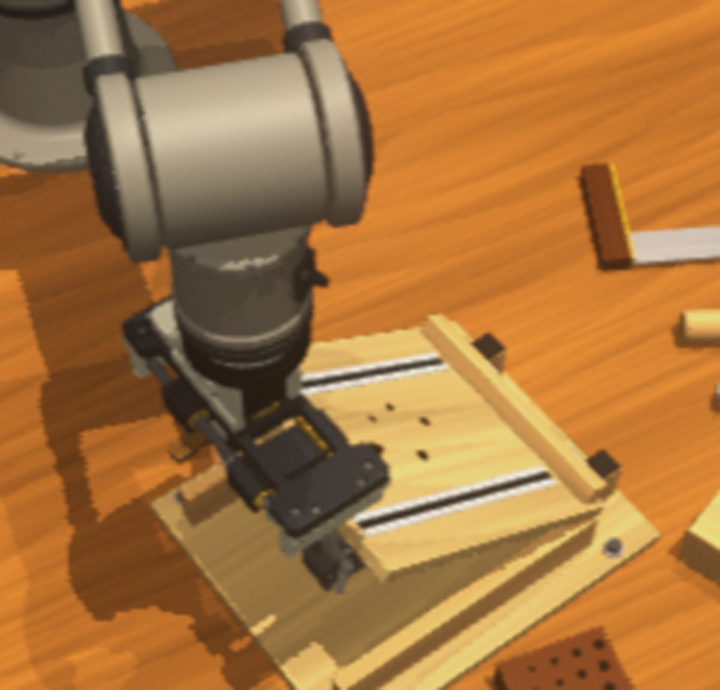

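Request:
send_rows:
  targets:
    - [[0,0,0,0,0,1,1],[0,0,0,-1,0,1,1],[0,0,0,-1,0,2,1],[0,0,0,-1,0,2,1]]

```text
time: 21.42
tool_pos: [587.0, -71.7, 177.7]
tcp_rot: [3.14, 0.001, 1.724]
contact_force: [-3.8, -2.7, 12.6]
grip_width: 39.4
```

Request:
send_rows:
  targets:
    - [[0,0,0,0,0,1,1],[0,0,0,-1,0,1,1],[0,0,0,-1,0,2,1],[0,0,0,-1,0,2,1]]

```text
time: 21.75
tool_pos: [587.1, -71.9, 177.4]
tcp_rot: [3.139, 0.0, 1.724]
contact_force: [-7.5, -0.1, 21.0]
grip_width: 39.8
```

```bash
python3 - <<'E'
from h import *
print(w2j(cur()[0]),angle(),get_obs()["contact_force"])
E
```

```text
[-110.13513278    0.46737971  177.36000754] (np.float64(0.5289826516192321), np.float64(270.50258239665936)) [-7.45415302 -0.14223379 21.02507614]
```

Request:
send_rows:
  targets:
    - [[0,0,0,1,0,-3,1],[0,0,0,1,0,-3,1],[0,0,0,1,0,-3,0.6],[0,0,0,1,0,-3,0.2],[0,0,0,1,0,-3,-0.2]]

```text
time: 22.17
tool_pos: [586.9, -71.3, 177.0]
tcp_rot: [3.141, -0.001, 1.723]
contact_force: [-0.2, 1.0, -0.5]
grip_width: 42.9
```

Request:
send_rows:
  targets:
    - [[0,0,0,0,0,0,-0.6],[0,0,0,0,0,0,-1],[0,0,0,0,0,0,-1],[0,0,0,0,0,0,-1],[0,0,0,0,0,0,-1]]

```text
time: 22.58
tool_pos: [586.8, -71.7, 176.4]
tcp_rot: [-3.141, -0.0, 1.723]
contact_force: [-0.4, 0.9, -0.5]
grip_width: 75.0
```

Request:
send_rows:
  targets:
    - [[0,0,0,0,0,-5,-1],[0,0,0,0,0,-15,-1],[0,0,0,0,0,-30,-1],[0,0,0,0,0,-50,-1],[0,0,0,0,0,-75,-1]]

```text
time: 23.0
tool_pos: [586.3, -71.8, 252.4]
tcp_rot: [-3.14, -0.001, 1.723]
contact_force: [0.8, -0.5, -0.6]
grip_width: 91.5
```

Request:
send_rows:
  targets:
    - [[0,0,0,-20,0,-30,-1],[0,0,0,-50,0,-60,-1],[0,0,0,-80,0,-85,-1],[0,0,0,-105,0,-95,-1],[0,0,0,-120,0,-100,-1]]

```text
time: 23.42
tool_pos: [605.4, -193.3, 355.5]
tcp_rot: [3.137, 0.004, 1.721]
contact_force: [0.0, -0.8, -1.3]
grip_width: 92.4
```

```bash
python3 - <<'E'
from h import *
print(w2j(cur()[0]),get_obs()["contact_force"])
view("scene","s16",(70,330,180,480),2.3)
import cv2
t=.53
def b(r,y,h): return (120-r*np.cos(t)+h*np.sin(t),y,54+r*np.sin(t)+h*np.cos(t))
for n in("scene","top"):
    for l,q in(("board_tongue",b(264,0,6)),("leg_grip",(-50+98*np.cos(1.69),0,34+98*np.sin(1.69)))):
        print(n,l,[(d["location"],d["conf"]) for d in place_of(l,n)],proj(n,j2w(P,q)))
view("top","t16")
E
```

```text
[-232.92830206    1.31022186  355.53243605] [ 0.03988496 -0.79222302 -1.26680055]
scene board_tongue [([228.0, 290.8], 0.68)] [[227.38780374 289.67669809]]
scene leg_grip [([234.8, 305.2], 0.62)] [[232.63694582 307.72757342]]
top board_tongue [([254.3, 217.0], 0.82)] [[236.98741367 354.81666582]]
top leg_grip [([244.7, 334.7], 0.62)] [[242.57629084 336.91116324]]
```

View pics/s16.png

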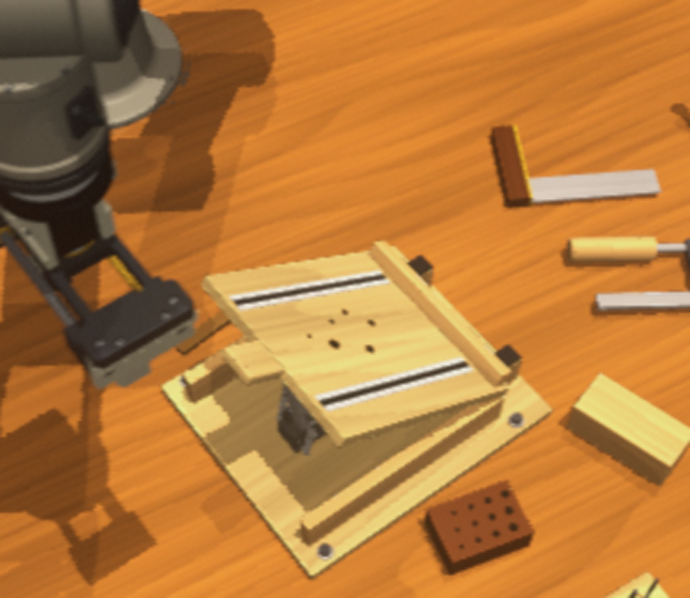

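View pics/t16.png

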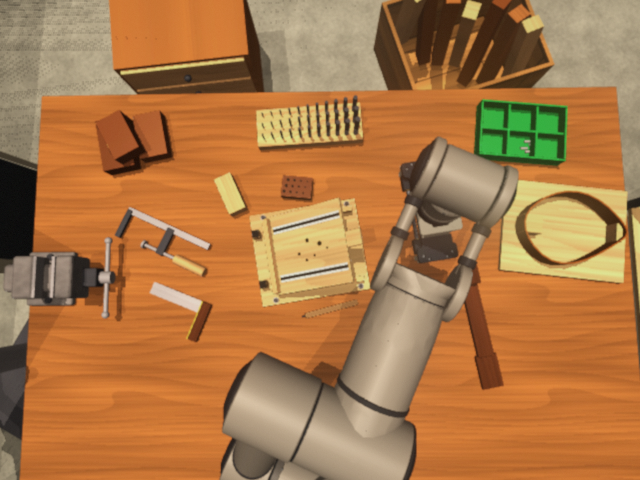

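Request:
send_rows:
  targets:
    - [[0,0,0,0,0,0,-1],[0,0,0,0,0,0,-1],[0,0,0,0,0,0,-1],[0,0,0,0,0,0,-1],[0,0,0,0,0,0,-1]]

```text
time: 24.13
tool_pos: [605.1, -190.2, 351.7]
tcp_rot: [-3.142, 0.0, 1.724]
contact_force: [0.1, -0.8, -0.2]
grip_width: 91.6
```

```bash
python3 - <<'E'
from h import *
capture("scene"); print([(d["location"],d["conf"]) for d in place_of("board_tongue","scene")],get_obs()["contact_force"])
print(close_job())
E
```

```text
[([226.4, 292.1], 0.92)] [ 0.88283714 -0.7728128   0.49121666]
the job is handed in; nothing more can be done
None
```

The drilling board is set at its working angle, resting on the locked prop leg, and I handed the job in at about 24 s of the 70 s limit. No verdict came back.

**What I did:** I pinched the tongue and tipped the board back onto its stop. Then I swung the leg over centre until it locked. I took the tongue again and lowered the board until it rested on the leg, where the upward force on the tool rose to about 21 N. After easing that off I let go and backed away.

**Last checks:**
- **Board:** the arm pose at contact gave about 0.529 rad. In the scene camera the tongue showed within about 3 pixels of where a board at 0.53 rad should put it.
- **Leg:** it was found within about 3 pixels of its locked position in both cameras.
- **Gripper:** it is well clear of everything, and the wrist force is near zero.
- **Bystanders:** by eye in the last two pictures, the ones I could see had not moved. The glue bottle was hidden behind the arm in the last top picture, so I couldn't check it there, but the gripper never came close to it.

**One disagreement:** the network's tongue position in the last top picture was wrong, landing at column 217, near the offcut. I ignored it because the picture and the scene camera agreed with each other.

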